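# Put two tea tins back into their rows

### The job

Two tea tins, one wide and one narrow, stand in the wire drying rack. Put each into the free place (the bare dark-blue pad) in its own row on the low shelf, the wide one among the wide tins and the narrow one among the narrow, standing upright in the middle of its place, square and in line with its neighbours with a broad face to the front. Leave the other tins, the mug, the jar and the bowl where they are.

Things in the scene. Friction and masses are not known exactly. Their poses are not given: they have to be found in the camera images.
- shelf: Low fixed pale-wood shelf; origin on the table under its centre. Board 156 (own x) x 226 mm (y), top 40 mm up; cheeks 15 mm thick, 95 tall at y = +-120; open front, back, above. Rows along y: wide tins at x = +48 mm (3 places at y = -72, 0, 72), narrow at x = -48 (4 places at y = -84, -28, 28, 84). Broad faces to front and back; about 10 mm between neighbours, too little for a finger.
- wide_gap: The free place in the row of wide tins, one of the three: a paper-thin dark-blue pad 48 x 68 mm on the board. Origin at its centre, on the board's top; axes as the shelf's (x across the row, y along it).
- narrow_gap: The free place in the row of narrow tins, one of the four: a paper-thin dark-blue pad 48 x 52 mm on the board. Origin and axes as for the other pad.
- rack: Narrow fixed wire drying rack, origin on the table under its centre. Plank base 66 (own x) x 270 mm (y), 6 thick; 6 mm wire fences at x = +-28 mm, 87 mm tall, posts at y = -130, 0, 130; ends have one wire 30 mm up. The two tins stand in it, their width along it: the fences leave no room for fingers at the broad faces, only the narrow sides are free.
- wide_tin: Tea tin, an upright rectangular mint-green metal box with a darker green lid and a paper label on both broad faces: the wide one in the rack, to be put away. 36 mm deep (own x), 62 mm wide (own y), 84 mm tall (own z, up); origin at the centre of its underside. Stands on the rack's base, 6 mm above the table.
- narrow_tin: Tea tin, an upright rectangular mint-green metal box with a darker green lid and a paper label on both broad faces: the narrow one in the rack, to be put away. 36 mm deep (own x), 46 mm wide (own y), 84 mm tall (own z, up); origin at the centre of its underside. Stands on the rack's base, 6 mm above the table.
- wide_a: Tea tin, an upright rectangular mint-green metal box with a darker green lid and a paper label on both broad faces: a wide one already on the shelf. 36 mm deep (own x), 62 mm wide (own y), 84 mm tall (own z, up); origin at the centre of its underside. It belongs in its row on the shelf and stays where it is.
- wide_b: Tea tin, an upright rectangular mint-green metal box with a darker green lid and a paper label on both broad faces: a wide one already on the shelf. 36 mm deep (own x), 62 mm wide (own y), 84 mm tall (own z, up); origin at the centre of its underside. It belongs in its row on the shelf and stays where it is.
- narrow_a: Tea tin, an upright rectangular mint-green metal box with a darker green lid and a paper label on both broad faces: a narrow one already on the shelf. 36 mm deep (own x), 46 mm wide (own y), 84 mm tall (own z, up); origin at the centre of its underside. It belongs in its row on the shelf and stays where it is.
- narrow_b: Tea tin, an upright rectangular mint-green metal box with a darker green lid and a paper label on both broad faces: a narrow one already on the shelf. 36 mm deep (own x), 46 mm wide (own y), 84 mm tall (own z, up); origin at the centre of its underside. It belongs in its row on the shelf and stays where it is.
- narrow_c: Tea tin, an upright rectangular mint-green metal box with a darker green lid and a paper label on both broad faces: a narrow one already on the shelf. 36 mm deep (own x), 46 mm wide (own y), 84 mm tall (own z, up); origin at the centre of its underside. It belongs in its row on the shelf and stays where it is.
- mug: White mug, 80 mm across, 95 mm tall, origin under its centre; stays where it is.
- jar: Pale jar with a paper label and a green cap, 64 mm across, 110 mm tall, origin under its centre; stays where it is.
- bowl: Mint-green bowl, 130 mm across, 55 mm tall, origin under its centre; stays where it is.
There are look-alikes about, which are no part of the job. What is shaped like the narrow_tin but pink or red is not meant.

How it is judged:
By the outcome, as a careful person would: the job done as asked, in the order asked, and still so for the second after the job is handed in, with the robot touching nothing.
It also fails if it takes over 72 s, if anything falls off the work surface, if the arm or the gripper's body presses on something with over 40 N, if the wrist force passes 120 N, or if a joint passes its speed limit or range.

### The arm

A 7-joint arm with a two-finger parallel gripper is mounted at the origin on the work surface. World frame = base frame: x ahead of the robot, y to its left, z up, the work surface at z = 0. Lengths are in m, angles in rad, forces in N, time in s.
With the tool pointing down it reaches from about 0.4 to 0.85 m from the base axis. Payload 4.5 kg.
Tool frame: the origin (TCP) lies midway between the tips of the shut fingers; the grasp point (between the pads) lies 19 mm behind it; z points along the fingers, y is the direction in which the jaws open and shut (so a half turn about z gives the same grasp; the last joint's range is limited). The gripper opens to 85 mm and grips with 20 to 120 N. Pads are 22 mm wide; open, the fingers measure 114 mm over their backs; the gripper's body (76 mm by 85 mm) begins 54 mm behind the grasp point. The pads swing forward as they close: fully open they stand 13 mm farther back than shut.
Start: joints at [-1.124, 0.689, -0.195, 1.565, 0.157, 0.902, -0.215], TCP at [0.251, 0.573, 0.231] pointing down, gripper open.
Joint ranges: [-3.01, 3.01], [-0.46, 2.08], [-1.47, 1.51], [0.13, 2.56], [-1, 4.14], [0.04, 2.09], [-2.66, 2.66]. Speed limits (rad/s): [2.57, 2.57, 3.14, 3.14, 3.14, 3.14, 3.14].

### API

Orientations are given as a unit quaternion [x, y, z, w].
In Python, from workcell import readout, vision, bot gives the robot as it stands.
- The arm moves only by the shell command python3 -m pendant 'ROWS'. ROWS is JSON, a list of rows, each a list of 7 numbers: the closure, from 0 (fully open) to 1 (shut), then the shift along the tool's x, y, z in m, then the turn, a rotation vector about the tool's x, y, z in rad. In form: [[gripper, tx, ty, tz, ax, ay, az], ...]. A call has 1 to 20 rows; each row shifts and turns the commanded pose from where the row before left it, along the tool's axes as they then stand; what a row does not reach is not made up. A row lasts 1/8 s, in which the tool goes at most 62.5 mm and 10.7 degrees, less where a joint would pass 70% of its speed; a pose out of reach is approached as far as the arm can. A call with a gripper value outside its range is refused whole. The fingers move at their own pace and stop on an object; the grip force is fixed at half the most. Time passes only in rows, so rows that do not move let the fingers close. It gives the time, the measured TCP pose, the force and the opening at its end, in the units of the state.
- readout.observe(): the state, without advancing time (a new reading comes with each control period).
- vision.get_image(name): name is "scene" or "top"; returns a dict with "image" (384x512x3 uint8, blue, green, red), "range_z" (384x512 float32, m along the optical axis (not along the pixel's ray), 0 where there is no reading), "fov_y" (degrees; the focal length in pixels is half the picture's height over the tangent of half this angle, whatever the lens; pixels are square), "cx", "cy" (the principal point, pixels), "rvec" (rotation vector, rad) and "tvec" (3), from world to camera coordinates, as OpenCV has them. Camera axes: x right, y down, z forward; pixel columns grow to the right and rows downward; lengths in m; the calibration is good to about 2 mm. A picture is of the moment at which its call begins.
- bot.close_job(): hands the job in, once; it reports no verdict.
The state is a dict: "t": time; "q": joint angles; "qd": joint speeds; "effort": joint torques, N m; "eef_pos": TCP position; "orientation": TCP orientation; "ft_force": force on the tool from outside, world axes, zero at the start; "torque": the same for the moment, N m; "width": finger opening in m.
Only numpy, scipy, OpenCV 4.12 (cv2) and the standard library are available. Lean on these libraries where they do the work, as an engineer would, in place of code of your own. Each camera call takes 0.05 s, during which the arm holds its last target. There are 200 camera calls.

## Working session

There is one attempt and no reset: what is moved stays moved. The work goes in short steps, Python scripts to look and compute and a shell command to move; the robot and the scene stay as the last step left them, time stands still between calls to the robot, and variables do not carry over. Pictures are saved under pics/ and viewed, about 8 in all and at most 12, crops included, and the job is handed in when it is done.

```bash
ls; mkdir -p pics; cat > h.py <<'E'
import numpy as np, cv2
from workcell import readout, vision, bot
def grab(n):
    d=vision.get_image(n); R=cv2.Rodrigues(np.array(d['rvec'],float))[0]; t=np.array(d['tvec'],float).ravel()
    f=192/np.tan(np.radians(d['fov_y'])/2); Z=d['range_z'].astype(float)
    v,u=np.mgrid[0:384,0:512]
    P=np.stack([(u-d['cx'])/f*Z,(v-d['cy'])/f*Z,Z],-1)
    W=(P-t)@R; W[Z==0]=np.nan
    return d['image'],W,(R,t,f,d['cx'],d['cy'])
def proj(c,p):
    R,t,f,cx,cy=c; q=R@np.array(p)+t; return f*q[0]/q[2]+cx,f*q[1]/q[2]+cy
E
python3 - <<'E'
from h import *
for n in('scene','top'):
    im,W,c=grab(n); np.savez('%s0.npz'%n,im=im,W=W); cv2.imwrite('pics/%s0.png'%n,cv2.resize(im,(800,600),interpolation=cv2.INTER_CUBIC)); print(n,-c[0].T@c[1],c[0][2])
s=readout.observe();print(s)
E
```

```text
pics
scene [1.29567215 0.04400868 1.09405575] [-0.56005481 -0.00768243 -0.82841994]
top [0.46381222 0.03249805 1.11509711] [ 0.13324697  0.00425753 -0.99107372]
{'t': 0.1, 'q': array([-1.12417525,  0.68989128, -0.19447367,  1.56626372,  0.15729054,
        0.90252073, -0.21510645]), 'qd': array([-0.0011051 , -0.00220545, -0.00041657, -0.00261119, -0.00031662,
        0.00210123,  0.00197735]), 'effort': array([-3.31314652e-03, -5.40598547e+01, -1.27151012e+00, -1.58983630e+01,
        9.32651397e-03,  4.42128410e-03,  8.62169109e-07]), 'eef_pos': array([0.25057035, 0.57191679, 0.23056228]), 'orientation': array([ 2.04932672e-01,  9.78775705e-01, -8.42327694e-04, -9.93162677e-05]), 'ft_force': array([0.12364385, 0.30284292, 0.4542527 ]), 'torque': array([ 8.99443903e-05, -9.02443320e-04,  7.69869925e-03]), 'width': 0.08520270977597812}
```

View pics/scene0.png

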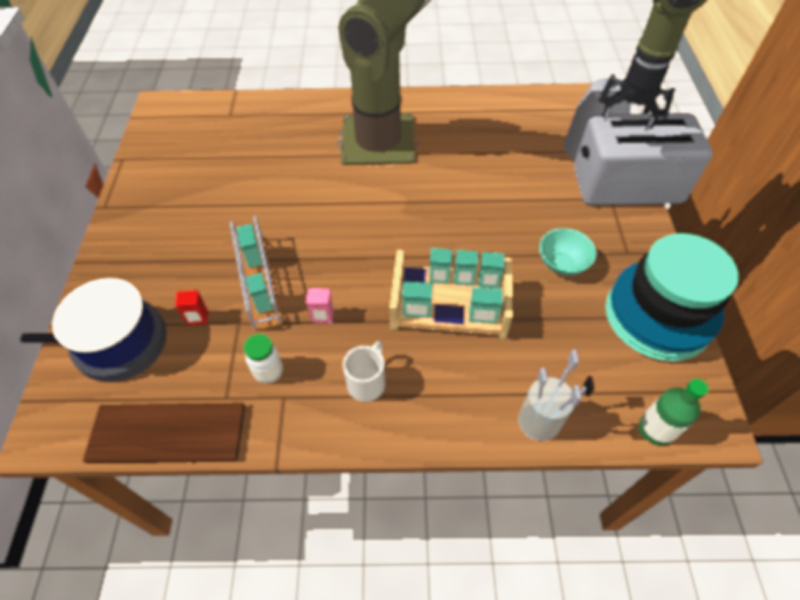

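View pics/top0.png

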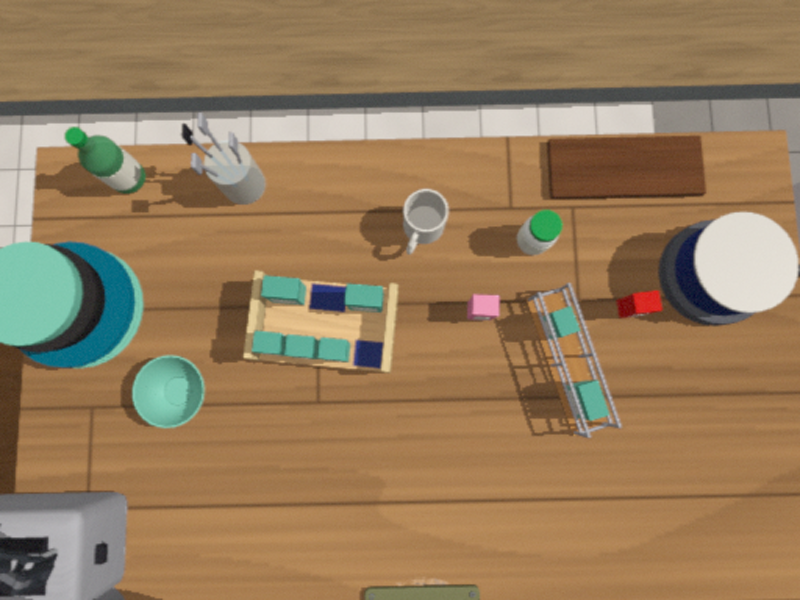

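The scene view shows the rack at about (255,270), with green tins at (250,245) and (258,292). In the top view they are at (592,400), larger, so probably the wide one, and (565,322), the narrow one. The bare pads in the top view are at (328,298), wide and in the middle, and (369,354), narrow and at the right end. Look-alikes to leave alone are the pink tin at (484,307), the red tin at (640,303) and the shelf's own tins.

```bash
python3 - <<'E'
from h import *
for n in('top','scene'):
    z=np.load(n+'0.npz'); im,W=z['im'],z['W']
    hsv=cv2.cvtColor(im,cv2.COLOR_BGR2HSV).astype(int)
    X,Y,Z=np.moveaxis(W,-1,0)
    g=(abs(hsv[...,0]-80)<12)&(hsv[...,1]>80)
    box=(X>.25)&(X<.75)&(Y>-.45)&(Y<.3)
    print(n,'table z',np.nanmedian(Z[(X>.3)&(X<.4)&(Y>-.1)&(Y<.1)]))
    for nm,lo,hi in(('rack',.08,.1),('shelf',.112,.136)):
        m=(g&box&(Z>lo)&(Z<hi)).astype(np.uint8)
        k,l,st,_=cv2.connectedComponentsWithStats(m,connectivity=4)
        for i in range(1,k):
            if st[i,4]<60: continue
            p=W[l==i]; r=cv2.minAreaRect((p[:,:2]*1000).astype(np.float32))
            print(nm,st[i,4],'mean',(p.mean(0)*1000).round(1),'zsd',(p[:,2].std()*1000).round(1),'rect',np.round(r[0],1),np.round(r[1],1),round(r[2],1))
    b=(hsv[...,0]>105)&(hsv[...,0]<135)&(hsv[...,1]>100)&(hsv[...,2]<140)&box&(Z>.03)&(Z<.05)
    k,l,st,_=cv2.connectedComponentsWithStats(b.astype(np.uint8),connectivity=4)
    for i in range(1,k):
        if st[i,4]<40: continue
        p=W[l==i]; r=cv2.minAreaRect((p[:,:2]*1000).astype(np.float32))
        print('pad',st[i,4],(p.mean(0)*1000).round(1),np.round(r[0],1),np.round(r[1],1),round(r[2],1))
    # cheeks
    m=((Z>.088)&(Z<.1)&(hsv[...,0]<30)&box).astype(np.uint8)
    k,l,st,_=cv2.connectedComponentsWithStats(m,connectivity=8)
    for i in range(1,k):
        if st[i,4]<60: continue
        p=W[l==i]; r=cv2.minAreaRect((p[:,:2]*1000).astype(np.float32))
        print('cheek',st[i,4],(p.mean(0)*1000).round(1),np.round(r[0],1),np.round(r[1],1),round(r[2],1))
    cv2.imwrite('pics/c_%s.png'%n,cv2.resize(im[150:300,310:420] if n=='top' else im[130:220,130:340],None,fx=5 if n=='top' else 3.5,fy=4 if n=='top' else 3.5))
E
```

```text
top table z 0.0005528749475130545
rack 226 mean [ 564.9 -259.5   90. ] zsd 2.4 rect [ 565.1 -260.3] [43.9 36.9] 18.5
rack 332 mean [ 428.2 -298.7   89.9] zsd 2.6 rect [ 428.4 -299.7] [61.7 36.8] 15.5
shelf 324 mean [629.7 232.9 124.1] zsd 2.7 rect [630.4 233.8] [61.6 35.6] 84.0
shelf 316 mean [612.9  90.8 124.5] zsd 2.3 rect [613.4  91.3] [62.  35.6] 85.2
shelf 235 mean [536.3 255.2 124.5] zsd 2.3 rect [536.5 256.1] [44.8 35.1] 84.3
shelf 232 mean [528.8 201.  124.7] zsd 1.8 rect [529.  201.6] [47.3 33.5] 83.8
shelf 231 mean [522.6 144.9 124.7] zsd 2.2 rect [523.  145.6] [47.2 33.7] 83.3
pad 298 [623.5 162.1  41.3] [623.6 161.2] [61.4 42.3] 84.2
pad 235 [517.9  89.2  41.3] [518.1  89.3] [45.4 42.5] 83.2
cheek 301 [593.3 286.9  95.1] [589.2 288.4] [ 16.5 156. ] 83.3
cheek 311 [561.   48.9  95.4] [561.9  48.9] [ 15.  154.9] 83.4
scene table z 0.0020032386225579705
rack 140 mean [ 436.  -300.    91.1] zsd 2.9 rect [ 432.5 -301.2] [61.7 35.1] 15.7
rack 121 mean [ 573.7 -260.3   91. ] zsd 3.2 rect [ 571.3 -261.8] [50.1 32.7] 21.3
shelf 132 mean [532.1 143.6 125. ] zsd 3.9 rect [527.7 144.3] [43.  38.7] 81.6
shelf 134 mean [538.  198.9 124.9] zsd 3.9 rect [534.7 199.9] [44.2 37.6] 85.7
shelf 138 mean [545.3 255.2 124.9] zsd 4.0 rect [542.3 256.3] [44.3 36.8] 82.6
shelf 200 mean [621.6  88.7 124.8] zsd 4.0 rect [619.5  88.4] [59.5 38.2] 79.3
shelf 206 mean [638.7 232.6 125. ] zsd 3.6 rect [635.2 232.1] [58.6 38. ] 85.1
pad 66 [517.1  89.5  42.8] [518.8  88.3] [37.5 27.6] 85.0
pad 136 [627.2 160.7  42.9] [627.4 161.2] [55.6 35.7] 81.5
cheek 167 [569.4  48.4  96.3] [564.7  48.9] [ 15.2 159.8] 83.6
cheek 172 [600.7 285.5  96.3] [592.6 287.2] [ 14.3 157. ] 83.2
```

View pics/c_top.png

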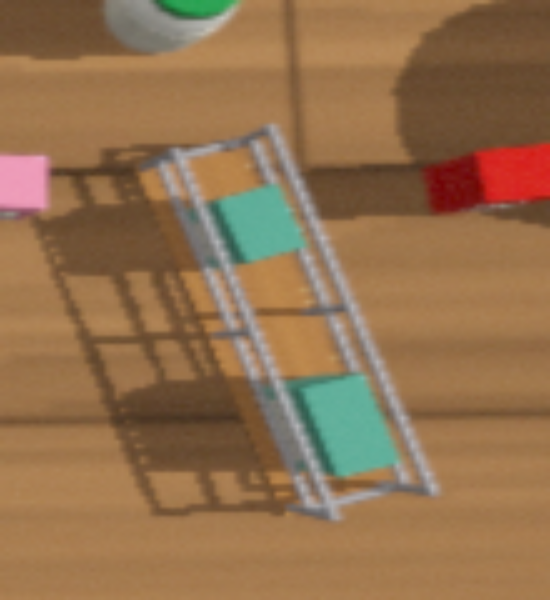

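The crop confirms the choice: the wide tin at (345,425) and the narrow tin at (258,225), both mint-green in the rack, with pink and red outside it. First I rise and turn the jaws to the rack's direction (16°).

```bash
cat > go.py <<'E'
import sys; from h import *
from scipy.spatial.transform import Rotation as Ro
# usage: go.py x y z jawdeg (mm, deg): remaining tool-frame shift and turn
s=readout.observe(); R=Ro.from_quat(s['orientation']); x,y,z,a=map(float,sys.argv[1:5])
M=R.as_matrix(); phi=np.degrees(np.arctan2(M[1,1],M[0,1])); print('t',s['t'],'pos',(s['eef_pos']*1000).round(1),'jaw',phi.round(1),'w',round(s['width']*1000,1),'F',s['ft_force'].round(1))
d=(a-phi+90)%180-90; a=np.radians(phi+d)
T=np.array([[-np.sin(a),np.cos(a),0],[np.cos(a),np.sin(a),0],[0,0,-1]]).T
print('turn(tool rotvec)',(R.inv()*Ro.from_matrix(T)).as_rotvec().round(3))
dp=np.array([x,y,z])-s['eef_pos']*1000
print('shift now',(M.T@dp).round(1),'after turn',(T.T@dp).round(1))
E
python3 -m pendant '[[0,0,0,-0.06,0,0,0],[0,0,0,0,0,0,0.176],[0,0,0,0,0,0,0.176],[0,0,0,0,0,0,0.176],[0,0,0,0,0,0,0.176],[0,0,0,0,0,0,0.176],[0,0,0,0,0,0,0]]'
python3 go.py 450 300 290 16; python3 go.py 430 -299.5 230 16
```

```text
t: 0.98
eef_pos: [0.2504, 0.5723, 0.2908]
orientation: [0.601, 0.799, -0.0, 0.0]
ft_force: [-0.6, 0.6, -0.0]
width: 0.0855
t 0.975 pos [250.4 572.3 290.8] jaw 16.0 w 85.5 F [-0.6  0.6 -0. ]
turn(tool rotvec) [-0.     0.001  0.001]
shift now [-316.8  116.5    1.2] after turn [-316.7  116.8    0.8]
t 0.975 pos [250.4 572.3 290.8] jaw 16.0 w 85.5 F [-0.6  0.6 -0. ]
turn(tool rotvec) [-0.     0.001  0.001]
shift now [-887.4  -68.4   61.8] after turn [-887.5  -67.7   60.8]
```

```bash
python3 -m pendant '[[0,-0.045,0.0166,0,0,0,0],[0,-0.045,0.0166,0,0,0,0],[0,-0.045,0.0166,0,0,0,0],[0,-0.045,0.0166,0,0,0,0],[0,-0.045,0.0166,0,0,0,0],[0,-0.045,0.0166,0,0,0,0],[0,-0.045,0.0166,0,0,0,0],[0,-0.0475,-0.0154,0.005,0,0,0],[0,-0.0475,-0.0154,0.005,0,0,0],[0,-0.0475,-0.0154,0.005,0,0,0],[0,-0.0475,-0.0154,0.005,0,0,0],[0,-0.0475,-0.0154,0.005,0,0,0],[0,-0.0475,-0.0154,0.005,0,0,0],[0,-0.0475,-0.0154,0.005,0,0,0],[0,-0.0475,-0.0154,0.005,0,0,0],[0,-0.0475,-0.0154,0.005,0,0,0],[0,-0.0475,-0.0154,0.005,0,0,0],[0,-0.0475,-0.0154,0.005,0,0,0],[0,-0.0475,-0.0154,0.005,0,0,0],[0,0,0,0,0,0,0]]'
python3 go.py 430 -299.5 38 16
```

```text
t: 3.48
eef_pos: [0.4261, -0.3021, 0.2308]
orientation: [0.604, 0.797, -0.001, 0.0]
ft_force: [-0.1, 0.1, -0.1]
width: 0.0854
t 3.475 pos [ 426.1 -302.1  230.8] jaw 15.7 w 85.4 F [-0.1  0.1 -0.1]
turn(tool rotvec) [-0.001  0.002 -0.006]
shift now [  1.9   4.7 192.8] after turn [  1.5   4.5 192.8]
```

```bash
python3 -m pendant '[[0,0.0016,0.0045,0.04,0,0,-0.006],[0,0,0,0.04,0,0,0],[0,0,0,0.03,0,0,0],[0,0,0,0.03,0,0,0],[0,0,0,0.03,0,0,0],[0,0,0,0.0228,0,0,0],[0,0,0,0,0,0,0]]'
python3 go.py 430 -299.5 38 16
python3 -m pendant '[[0.3,0,0,0,0,0,0],[0.5,0,0,0,0,0,0],[1,0,0,0,0,0,0],[1,0,0,0,0,0,0],[1,0,0,0,0,0,0],[1,0,0,0,0,0,0],[1,0,0,0,0,0,0],[1,0,0,0,0,0,0]]'
python3 go.py 430 -299.5 38 16
```

```text
t: 4.35
eef_pos: [0.431, -0.2926, 0.0373]
orientation: [0.599, 0.801, 0.0, -0.002]
ft_force: [-0.5, 0.3, 1.0]
width: 0.0855
t 4.35 pos [ 431.  -292.6   37.3] jaw 16.5 w 85.5 F [-0.5  0.3  1. ]
turn(tool rotvec) [-0.001 -0.003  0.008]
shift now [-6.3 -2.9 -0.7] after turn [-6.3 -2.9 -0.7]
t: 5.35
eef_pos: [0.4315, -0.2948, 0.0397]
orientation: [0.6, 0.8, -0.0, 0.0]
ft_force: [-2.3, -0.3, 7.5]
width: 0.0617
t 5.35 pos [ 431.5 -294.8   39.7] jaw 16.3 w 61.7 F [-2.3 -0.3  7.5]
turn(tool rotvec) [0.    0.001 0.005]
shift now [-4.  -2.8  1.7] after turn [-4.1 -2.8  1.7]
```

```bash
python3 -m pendant '[[1,0,0,-0.02,0,0,0],[1,0,0,-0.03,0,0,0],[1,0,0,-0.04,0,0,0],[1,0,0,-0.04,0,0,0],[1,-0.01,0,0,0,0,-0.167],[1,0,0,0,0,0,-0.167],[1,0,0,0,0,0,-0.167],[1,0,0,0,0,0,-0.167],[1,0,0,0,0,0,-0.167],[1,0,0,0,0,0,-0.167],[1,0,0,0,0,0,-0.167],[1,0,0,0,0,0,0],[1,0,0,0,0,0,0]]'
python3 go.py 450 -80 34.5 83.2
```

```text
t: 6.98
eef_pos: [0.4343, -0.3041, 0.1686]
orientation: [0.06, 0.998, 0.0, 0.0]
ft_force: [-0.4, -0.2, -2.3]
width: 0.0613
t 6.975 pos [ 434.3 -304.1  168.6] jaw 83.1 w 61.3 F [-0.4 -0.2 -2.3]
turn(tool rotvec) [ 0.     0.    -0.002]
shift now [ 11.4 224.4 134.1] after turn [ 11.  224.4 134.1]
```

```bash
python3 -m pendant '[[1,0.002,0.0374,0,0,0,0],[1,0.002,0.0374,0,0,0,0],[1,0.002,0.0374,0,0,0,0],[1,0.002,0.0374,0,0,0,0],[1,0.002,0.0374,0,0,0,0],[1,0.001,0.0374,0,0,0,-0.002],[1,0,0,0.03,0,0,0],[1,0,0,0.03,0,0,0],[1,0,0,0.03,0,0,0],[1,0,0,0.02,0,0,0],[1,0,0,0.012,0,0,0],[1,0,0,0,0,0,0],[1,0,0,0,0,0,0]]'
python3 go.py 450 -80 34 83.2
```

```text
t: 8.6
eef_pos: [0.4503, -0.08, 0.0471]
orientation: [0.058, 0.998, 0.0, 0.001]
ft_force: [-0.4, -0.1, -2.3]
width: 0.0615
t 8.6 pos [450.3 -80.   47.1] jaw 83.3 w 61.5 F [-0.4 -0.1 -2.3]
turn(tool rotvec) [0.    0.001 0.002]
shift now [ 0.3 -0.  13.1] after turn [ 0.3 -0.  13.1]
```

```bash
python3 -m pendant '[[1,0,0,0.008,0,0,0],[1,0,0,0.003,0,0,0],[1,0,0,0.0015,0,0,0],[1,0,0,0,0,0,0]]'
python3 go.py 450 -80 34 83.2
```

```text
t: 9.1
eef_pos: [0.4497, -0.08, 0.0339]
orientation: [0.058, 0.998, 0.0, -0.0]
ft_force: [-0.7, 0.7, -1.4]
width: 0.0615
t 9.1 pos [449.7 -80.   33.9] jaw 83.4 w 61.5 F [-0.7  0.7 -1.4]
turn(tool rotvec) [ 0.    -0.     0.003]
shift now [-0.3  0.  -0.1] after turn [-0.3  0.  -0.1]
```

```bash
python3 -m pendant '[[1,0,0,0.0007,0,0,0],[0.5,0,0,0,0,0,0],[0,0,0,0,0,0,0],[0,0,0,0,0,0,0],[0,0,0,0,0,0,0],[0,0,0,-0.03,0,0,0],[0,0,0,-0.04,0,0,0],[0,0,0,-0.04,0,0,0],[0,0,0,0,0,0,0.157],[0,0,0,0,0,0,0.157],[0,0,0,0,0,0,0.157],[0,0,0,0,0,0,0.157],[0,0,0,0,0,0,0.157],[0,0,0,0,0,0,0.157],[0,0,0,0,0,0,0.157],[0,0,0,0,0,0,0.157],[0,0,0,0,0,0,0.157],[0,0,0,0,0,0,0.157]]'
cat > held.py <<'E'
from h import *
import sys
lo,hi=map(float,sys.argv[1:3]); x0,x1,y0,y1=map(float,sys.argv[3:7])
for n in('top','scene'):
    im,W,c=grab(n); X,Y,Z=np.moveaxis(W,-1,0)
    hsv=cv2.cvtColor(im,cv2.COLOR_BGR2HSV).astype(int)
    m=(abs(hsv[...,0]-80)<12)&(hsv[...,1]>80)&(X>x0)&(X<x1)&(Y>y0)&(Y<y1)&(Z>lo)&(Z<hi)
    k,l,st,_=cv2.connectedComponentsWithStats(m.astype(np.uint8),connectivity=4)
    for i in range(1,k):
        if st[i,4]<50: continue
        p=W[l==i]; r=cv2.minAreaRect((p[:,:2]*1000).astype(np.float32)); print(n,st[i,4],(p.mean(0)*1000).round(1),np.round(r[0],1),np.round(r[1],1),round(r[2],1))
    cv2.imwrite('pics/%s_last.png'%n,im)
E
python3 go.py 450 -80 30 -6.8; python3 held.py .074 .096 .38 .52 -.16 0.02
```

```text
t: 11.35
eef_pos: [0.4496, -0.0799, 0.1432]
orientation: [0.748, 0.663, -0.0, -0.0]
ft_force: [0.3, 0.0, 1.4]
width: 0.0853
t 11.35 pos [449.6 -79.9 143.2] jaw -6.9 w 85.3 F [0.3 0.  1.4]
turn(tool rotvec) [-0.    -0.    -0.001]
shift now [-1.000e-01  5.000e-01  1.132e+02] after turn [ -0.    0.4 113.2]
top 65 [459.3 -54.8  84.4] [458.7 -55. ] [13.9 35.5] 76.5
scene 159 [463.1 -79.   85. ] [460.7 -78.9] [60.8 43.3] 82.1
```

```bash
python3 -m pendant '[[0,0,0.0045,0.03,0,0,0],[0,0,0,0.04,0,0,0],[0,0,0,0.03,0,0,0],[0,0,0,0.013,0,0,0],[0,0,0,0,0,0,0],[0.5,0,0,0,0,0,0],[0.8,0,0,0,0,0,0],[1,0,0,0,0,0,0],[1,0,0,0,0,0,0],[1,0,0,0,0,0,0],[1,0,0,0,0,0,0],[1,0,0,0,0,0,0],[1,0,0,0,0,0,0]]'
python3 go.py 450 -80 30 -6.8;
```

```text
t: 13.08
eef_pos: [0.4551, -0.0806, 0.0312]
orientation: [0.746, 0.665, 0.001, 0.001]
ft_force: [0.7, 0.7, 6.2]
width: 0.0356
t 13.075 pos [455.1 -80.6  31.2] jaw -6.6 w 35.6 F [0.7 0.7 6.2]
turn(tool rotvec) [ 0.002 -0.     0.004]
shift now [ 0.  -5.2  1.2] after turn [-0.  -5.2  1.2]
```

```bash
python3 -m pendant '[[1,0,0,-0.02,0,0,0],[1,0,0,-0.04,0,0,0],[1,0,0,-0.05,0,0,0],[1,0,0,-0.044,0,0,0.003],[1,0,0,0,0,0,0]]'
python3 go.py 624 161.3 185 -6.8;
```

```text
t: 13.7
eef_pos: [0.456, -0.0808, 0.187]
orientation: [0.748, 0.664, 0.002, 0.002]
ft_force: [0.7, -0.1, -3.2]
width: 0.0358
t 13.7 pos [456.  -80.8 187. ] jaw -6.8 w 35.8 F [ 0.7 -0.1 -3.2]
turn(tool rotvec) [ 0.007 -0.     0.001]
shift now [260.1 138.4   3. ] after turn [260.3 138.2   2. ]
```

```bash
python3 -m pendant '[[1,0.0434,0.023,0,0,0,0],[1,0.0434,0.023,0,0,0,0],[1,0.0434,0.023,0,0,0,0],[1,0.0434,0.023,0,0,0,0],[1,0.0434,0.023,0,0,0,0],[1,0.0434,0.023,0,0,0,0],[1,0,0,0,0,0,0],[1,0,0,0,0,0,0]]'
python3 go.py 624 161.3 185 -6.8
cat > front.py <<'E'
from h import *
# front faces (facing +x) in scene view: points within own-shelf frame; report per tin own x (face) and y edges
a=np.radians(-6.8); ex=np.array([np.cos(a),np.sin(a)]); ey=np.array([-np.sin(a),np.cos(a)]); C=np.array([.576,.167])
im,W,c=grab('scene'); cv2.imwrite('pics/scene_last.png',im)
xo=(W[...,:2]-C)@ex*1000; yo=(W[...,:2]-C)@ey*1000; Z=W[...,2]*1000
hsv=cv2.cvtColor(im,cv2.COLOR_BGR2HSV).astype(int)
g=(abs(hsv[...,0]-80)<14)&(hsv[...,1]>50)
def face(nm,xl,xh,yl,yh,zl,zh):
    m=(xo>xl)&(xo<xh)&(yo>yl)&(yo<yh)&(Z>zl)&(Z<zh)
    A=np.stack([yo[m],np.ones(m.sum())],1); s,b=np.linalg.lstsq(A,xo[m],rcond=None)[0]
    print(nm,m.sum(),'face x %.1f med %.1f yaw %.1f  y range %s mid %.1f'%(b+s*yo[m].mean(),np.median(xo[m]),-np.degrees(np.arctan(s)),np.percentile(yo[m],[1,99]).round(1),np.percentile(yo[m],[1,99]).mean()))
E
python3 - <<'E'
from front import *
face('L',55,80,-112,-38,60,115);face('R',55,80,38,112,60,115)
h=155
face('held',50,85,-50,50,h+5,h+40)
face('heldlow',50,85,-50,50,h+2,h+25)
E
```

```text
t: 14.7
eef_pos: [0.6204, 0.1611, 0.1823]
orientation: [0.748, 0.664, -0.002, -0.001]
ft_force: [0.4, -0.1, -3.7]
width: 0.0355
t 14.7 pos [620.4 161.1 182.3] jaw -6.8 w 35.5 F [ 0.4 -0.1 -3.7]
turn(tool rotvec) [-0.004  0.002  0.001]
shift now [ 0.6  3.5 -2.7] after turn [ 0.6  3.6 -2.7]
L 173 face x 68.1 med 67.9 yaw 3.2  y range [-111.3  -39.3] mid -75.3
R 178 face x 67.7 med 67.8 yaw -0.5  y range [ 42.9 103.3] mid 73.1
held 110 face x 65.1 med 64.9 yaw 1.0  y range [-30.2  30.4] mid 0.1
heldlow 76 face x 64.7 med 64.6 yaw 0.9  y range [-30.3  29. ] mid -0.6
```

```bash
python3 -m pendant '[[1,0.0007,0.003,0,0,0,0],[1,0,0,0.03,0,0,0],[1,0,0,0.025,0,0,0],[1,0,0,0,0,0,0],[1,0,0,0,0,0,0]]'
python3 go.py 623.5 161.5 72 -6.8
python3 - <<'E'
from front import *
face('L',55,80,-106,-38,60,115);face('R',55,80,38,106,60,115)
face('held',55,80,-34,34,127,160)
cv2.imwrite('pics/s1.png',cv2.resize(im[130:230,230:350],None,fx=6,fy=6,interpolation=cv2.INTER_CUBIC))
E
```

```text
t: 15.38
eef_pos: [0.6258, 0.1617, 0.1303]
orientation: [0.748, 0.664, 0.001, 0.0]
ft_force: [-0.3, 1.0, -2.4]
width: 0.0354
t 15.375 pos [625.8 161.7 130.3] jaw -6.8 w 35.4 F [-0.3  1.  -2.4]
turn(tool rotvec) [ 0.002 -0.    -0.   ]
shift now [-0.5 -2.4 58.3] after turn [-0.5 -2.3 58.3]
L 163 face x 67.8 med 67.8 yaw 1.3  y range [-98.9 -39.3] mid -69.1
R 176 face x 67.6 med 67.7 yaw -0.5  y range [ 43.  103.2] mid 73.1
held 74 face x 70.1 med 69.8 yaw 0.1  y range [-28.8  32.3] mid 1.7
```

View pics/s1.png

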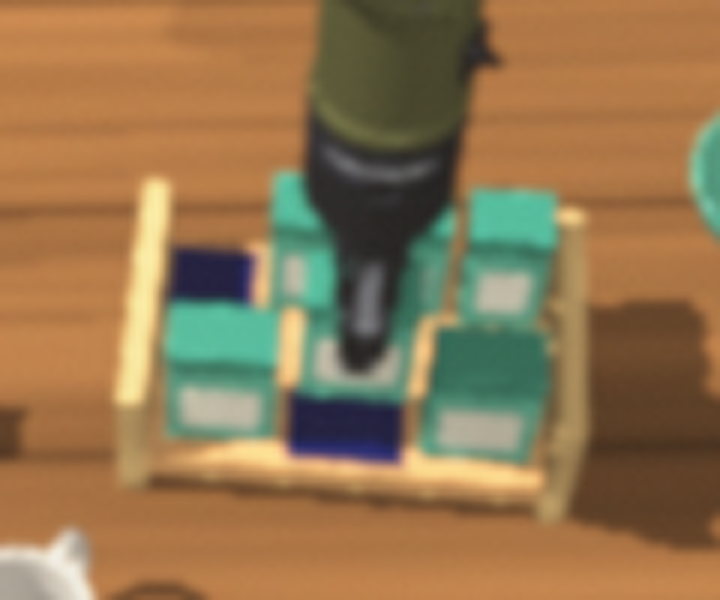

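The crop at 720x600 shows the held tin at (360,350), just above the wide pad at (345,428), between its neighbours with even gaps. It is 2 mm too far forward, so I correct that and go down.

```bash
python3 -m pendant '[[1,0,-0.002,0.02,0,0,0],[1,0,0,0.02,0,0,0],[1,0,0,0.01,0,0,0],[1,0,0,0,0,0,0],[1,0,0,0,0,0,0],[1,0,0,0,0,0,0]]'
python3 go.py 623.5 161.5 72 -6.8
python3 - <<'E'
from front import *
face('L',55,80,-106,-38,60,115);face('R',55,80,38,106,60,115)
face('held',55,80,-35,35,60,115)
E
```

```text
t: 16.18
eef_pos: [0.6236, 0.1625, 0.08]
orientation: [0.748, 0.664, 0.001, 0.0]
ft_force: [-0.4, 0.1, -3.0]
width: 0.0356
t 16.175 pos [623.6 162.5  80. ] jaw -6.8 w 35.6 F [-0.4  0.1 -3. ]
turn(tool rotvec) [ 0.001 -0.001  0.001]
shift now [-1.  0.  8.] after turn [-1.  0.  8.]
L 171 face x 67.8 med 67.9 yaw 1.0  y range [-98.8 -39.3] mid -69.0
R 174 face x 67.7 med 67.7 yaw 0.5  y range [ 42.9 103.2] mid 73.1
held 123 face x 67.9 med 67.5 yaw -0.1  y range [-28.   32.5] mid 2.2
```

```bash
python3 -m pendant '[[1,0,0,0.005,0,0,0],[1,0,0,0.0025,0,0,0],[1,0,0,0.001,0,0,0],[1,0,0,0,0,0,0]]'
python3 go.py 623.5 161.5 71 -6.8
```

```text
t: 16.73
eef_pos: [0.6228, 0.1624, 0.0712]
orientation: [0.748, 0.664, -0.0, -0.0]
ft_force: [-1.3, -0.9, 3.4]
width: 0.0352
t 16.725 pos [622.8 162.4  71.2] jaw -6.8 w 35.2 F [-1.3 -0.9  3.4]
turn(tool rotvec) [-0.    -0.     0.001]
shift now [-0.9  0.8  0.2] after turn [-0.9  0.8  0.2]
```

```bash
python3 -m pendant '[[0.6,0,0,0,0,0,0],[0.3,0,0,0,0,0,0],[0,0,0,0,0,0,0],[0,0,0,0,0,0,0],[0,0,0,0,0,0,0],[0,0,0,-0.03,0,0,0],[0,0,0,-0.05,0,0,0],[0,0,0,-0.05,0,0,0],[0,0,0,0,0,0,-0.133],[0,0,0,0,0,0,-0.133],[0,0,0,0,0,0,-0.133],[0,0,0,0,0,0,0]]'
python3 go.py 568 -260 200 16
python3 - <<'E'
from front import *
face('L',55,80,-106,-38,60,115);face('R',55,80,38,106,60,115)
face('held',55,80,-35,35,60,115)
E
```

```text
t: 18.23
eef_pos: [0.623, 0.1623, 0.2008]
orientation: [0.602, 0.799, 0.0, -0.0]
ft_force: [0.4, 0.4, -0.1]
width: 0.0853
t 18.225 pos [623.  162.3 200.8] jaw 16.0 w 85.3 F [ 0.4  0.4 -0.1]
turn(tool rotvec) [ 0. -0.  0.]
shift now [-390.7 -169.3    0.6] after turn [-390.7 -169.3    0.8]
L 168 face x 67.7 med 67.8 yaw 1.3  y range [-98.9 -39.3] mid -69.1
R 177 face x 67.6 med 67.6 yaw 0.1  y range [ 43.1 103.4] mid 73.3
held 167 face x 66.8 med 66.9 yaw -0.7  y range [-28.1  32.3] mid 2.1
```

```bash
python3 -m pendant '[[0,-0.0434,-0.0188,0,0,0,0],[0,-0.0434,-0.0188,0,0,0,0],[0,-0.0434,-0.0188,0,0,0,0],[0,-0.0434,-0.0188,0,0,0,0],[0,-0.0434,-0.0188,0,0,0,0],[0,-0.0434,-0.0188,0,0,0,0],[0,-0.0434,-0.0188,0,0,0,0],[0,-0.0434,-0.0188,0,0,0,0],[0,-0.0434,-0.0188,0,0,0,0],[0,0,0,0,0,0,0],[0,0,0,0.04,0,0,0],[0,0,0,0,0,0,0],[0,0,0,0,0,0,0]]'
python3 go.py 568 -260 42 16
```

```text
t: 19.9
eef_pos: [0.5695, -0.2593, 0.1616]
orientation: [0.601, 0.799, 0.0, 0.0]
ft_force: [0.6, -0.3, 0.7]
width: 0.0856
t 19.9 pos [ 569.5 -259.3  161.6] jaw 16.1 w 85.6 F [ 0.6 -0.3  0.7]
turn(tool rotvec) [0.001 0.    0.002]
shift now [ -0.2  -1.7 119.6] after turn [ -0.3  -1.6 119.6]
```

```bash
python3 -m pendant '[[0,0,-0.001,0.03,0,0,0],[0,0,0,0.03,0,0,0],[0,0,0,0.03,0,0,0],[0,0,0,0.03,0,0,0],[0,0,0,0,0,0,0],[0.5,0,0,0,0,0,0],[0.7,0,0,0,0,0,0],[1,0,0,0,0,0,0],[1,0,0,0,0,0,0],[1,0,0,0,0,0,0],[1,0,0,0,0,0,0],[1,0,0,0,0,0,0],[1,0,0,0,0,0,0]]'
python3 go.py 568 -260 42 16
```

```text
t: 21.52
eef_pos: [0.5686, -0.2607, 0.0426]
orientation: [0.601, 0.799, 0.0, 0.001]
ft_force: [-1.7, 0.1, 5.8]
width: 0.0453
t 21.525 pos [ 568.6 -260.7   42.6] jaw 16.1 w 45.3 F [-1.7  0.1  5.8]
turn(tool rotvec) [0.002 0.002 0.001]
shift now [ 0.9 -0.4  0.6] after turn [ 0.9 -0.4  0.6]
```

```bash
python3 -m pendant '[[1,0,0,-0.02,0,0,0],[1,0,0,-0.03,0,0,0],[1,0,0,-0.045,0,0,0],[1,0,0,-0.045,0,0,0],[1,0,0,0,0,0,-0.1672],[1,0,0,0,0,0,-0.1672],[1,0,0,0,0,0,-0.1672],[1,0,0,0,0,0,-0.1672],[1,0,0,0,0,0,-0.1672],[1,0,0,0,0,0,-0.1672],[1,0,0,0,0,0,-0.1672],[1,0,0,0,0,0,0],[1,0,0,0,0,0,0]]'
python3 go.py 450 -80 38 83.2
```

```text
t: 23.15
eef_pos: [0.5678, -0.2603, 0.1814]
orientation: [0.061, 0.998, -0.0, 0.0]
ft_force: [0.6, 0.9, -1.7]
width: 0.0456
t 23.15 pos [ 567.8 -260.3  181.4] jaw 83.0 w 45.6 F [ 0.6  0.9 -1.7]
turn(tool rotvec) [-0.     0.    -0.004]
shift now [139.  164.6 143.3] after turn [138.3 165.  143.4]
```

```bash
python3 -m pendant '[[1,0.0276,0.033,0,0,0,-0.004],[1,0.0276,0.033,0,0,0,0],[1,0.0276,0.033,0,0,0,0],[1,0.0276,0.033,0,0,0,0],[1,0.0276,0.033,0,0,0,0],[1,0,0,0.04,0,0,0],[1,0,0,0.04,0,0,0],[1,0,0,0.03,0,0,0],[1,0,0,0.02,0,0,0],[1,0,0,0,0,0,0],[1,0,0,0,0,0,0]]'
python3 go.py 450 -80 36.6 83.2
```

```text
t: 24.52
eef_pos: [0.4506, -0.0803, 0.0515]
orientation: [0.058, 0.998, -0.0, 0.001]
ft_force: [0.3, -0.3, -1.5]
width: 0.0455
t 24.525 pos [450.6 -80.3  51.5] jaw 83.3 w 45.5 F [ 0.3 -0.3 -1.5]
turn(tool rotvec) [-0.     0.001  0.002]
shift now [ 0.6  0.2 14.9] after turn [ 0.6  0.2 14.9]
```

```bash
python3 -m pendant '[[1,0,0,0.01,0,0,0],[1,0,0,0.004,0,0,0],[1,0,0,0.0015,0,0,0],[1,0,0,0,0,0,0],[1,0,0,0,0,0,0]]'
python3 go.py 450 -80 36.6 83.2
```

```text
t: 25.15
eef_pos: [0.4501, -0.0803, 0.0365]
orientation: [0.058, 0.998, -0.0, 0.001]
ft_force: [-1.9, 0.4, 13.8]
width: 0.0454
t 25.15 pos [450.1 -80.3  36.5] jaw 83.4 w 45.4 F [-1.9  0.4 13.8]
turn(tool rotvec) [-0.     0.001  0.003]
shift now [ 0.1  0.2 -0.1] after turn [ 0.1  0.2 -0.1]
```

```bash
python3 -m pendant '[[0.5,0,0,0,0,0,0],[0.3,0,0,0,0,0,0],[0,0,0,0,0,0,0],[0,0,0,0,0,0,0],[0,0,0,0,0,0,0],[0,0,0,-0.03,0,0,0],[0,0,0,-0.04,0,0,0],[0,0,0,-0.04,0,0,0],[0,0,0,0,0,0,0.157],[0,0,0,0,0,0,0.157],[0,0,0,0,0,0,0.157],[0,0,0,0,0,0,0.157],[0,0,0,0,0,0,0.157],[0,0,0,0,0,0,0.157],[0,0,0,0,0,0,0.157],[0,0,0,0,0,0,0.157],[0,0,0,0,0,0,0.157],[0,0,0,0,0,0,0.157],[0,0,0,0,0,0,0],[0,0,0,0,0,0,0]]'
python3 go.py 449.5 -80 30 -6.8
```

```text
t: 27.65
eef_pos: [0.4498, -0.0801, 0.1452]
orientation: [0.746, 0.666, -0.0, -0.0]
ft_force: [-0.1, -0.7, -1.0]
width: 0.0854
t 27.65 pos [449.8 -80.1 145.2] jaw -6.4 w 85.4 F [-0.1 -0.7 -1. ]
turn(tool rotvec) [-0.    -0.     0.007]
shift now [ 1.000e-01 -3.000e-01  1.152e+02] after turn [ 1.000e-01 -3.000e-01  1.152e+02]
```

```bash
python3 -m pendant '[[0,0,0,0.03,0,0,0],[0,0,0,0.04,0,0,0],[0,0,0,0.03,0,0,0],[0,0,0,0.015,0,0,0],[0,0,0,0,0,0,0],[0.5,0,0,0,0,0,0],[0.8,0,0,0,0,0,0],[1,0,0,0,0,0,0],[1,0,0,0,0,0,0],[1,0,0,0,0,0,0],[1,0,0,0,0,0,0],[1,0,0,0,0,0,0],[1,0,0,0,0,0,0]]'
python3 go.py 450 -80 30 -6.8
python3 -m pendant '[[1,0,0,-0.02,0,0,0],[1,0,0,-0.04,0,0,0],[1,0,0,-0.05,0,0,0],[1,0,0,-0.044,0,0,0.006],[1,0,0,0,0,0,0],[1,0,0,0,0,0,0]]'
python3 go.py 518 89.5 185 -6.8;
```

```text
t: 29.28
eef_pos: [0.4505, -0.0802, 0.0312]
orientation: [0.746, 0.666, 0.001, 0.001]
ft_force: [0.5, -0.3, 5.4]
width: 0.0356
t 29.275 pos [450.5 -80.2  31.2] jaw -6.6 w 35.6 F [ 0.5 -0.3  5.4]
turn(tool rotvec) [ 0.002 -0.     0.004]
shift now [ 0.2 -0.5  1.2] after turn [ 0.2 -0.5  1.2]
t: 30.02
eef_pos: [0.4492, -0.0797, 0.1838]
orientation: [0.748, 0.663, -0.0, -0.001]
ft_force: [-0.4, -0.8, -3.2]
width: 0.0356
t 30.025 pos [449.2 -79.7 183.8] jaw -6.9 w 35.6 F [-0.4 -0.8 -3.2]
turn(tool rotvec) [-0.001 -0.    -0.001]
shift now [176.3  48.   -1.1] after turn [176.2  48.2  -1.2]
```

```bash
python3 -m pendant '[[1,0.0443,0.0122,0,0,0,0],[1,0.0443,0.0122,0,0,0,0],[1,0.0443,0.0122,0,0,0,0],[1,0.0443,0.0122,0,0,0,0],[1,0,0,0,0,0,0],[1,0,0,0.025,0,0,0],[1,0,0,0.02,0,0,0],[1,0,0,0,0,0,0],[1,0,0,0,0,0,0]]'
python3 go.py 518.5 90.3 72 -6.8
python3 - <<'E'
from front import *
face('n-28',-45,-15,-54,-2,95,118);face('n28',-45,-15,2,54,95,118);face('n84',-45,-15,58,106,95,118)
face('held',-45,-15,-112,-58,125,160)
face('cheek',-60,60,-135,-106,60,97)
cv2.imwrite('pics/s2.png',cv2.resize(im[130:230,230:350],None,fx=6,fy=6,interpolation=cv2.INTER_CUBIC))
E
```

```text
t: 31.15
eef_pos: [0.5194, 0.0891, 0.1391]
orientation: [0.749, 0.663, -0.0, -0.0]
ft_force: [1.1, 0.7, -0.9]
width: 0.0354
t 31.15 pos [519.4  89.1 139.1] jaw -7.0 w 35.4 F [ 1.1  0.7 -0.9]
turn(tool rotvec) [-0.001  0.001 -0.003]
shift now [ 1.1 -1.  67.1] after turn [ 1.1 -1.  67.1]
n-28 55 face x -28.7 med -28.4 yaw -0.4  y range [-50.3  -5.4] mid -27.8
n28 55 face x -29.0 med -29.1 yaw 0.4  y range [ 7.7 51.7] mid 29.7
n84 55 face x -29.2 med -28.8 yaw -4.9  y range [ 62.4 105. ] mid 83.7
held 71 face x -26.5 med -27.2 yaw 2.0  y range [-105.3  -60.7] mid -83.0
cheek 74 face x 5.6 med 11.5 yaw -9.6  y range [-126.1 -111.1] mid -118.6
```

View pics/s2.png

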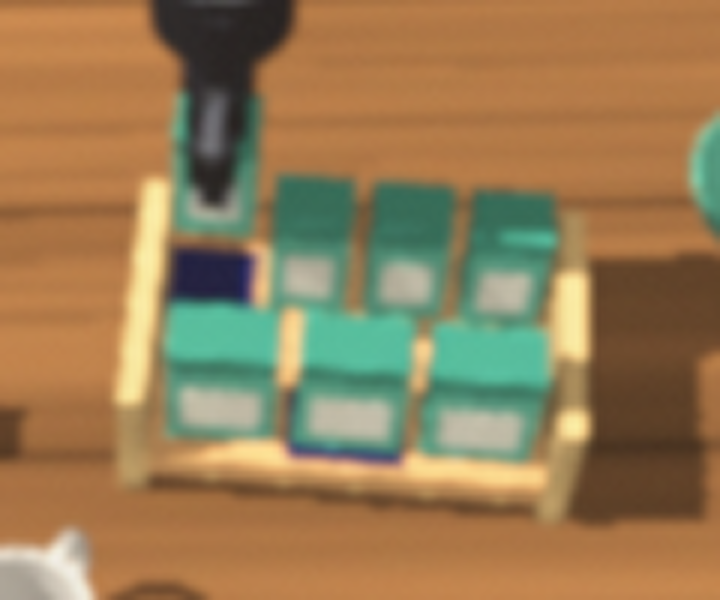

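The crop shows the wide tin standing in line at (357,380). The narrow tin is held at (215,170), over its pad at (213,275). I shift it 1.5 mm back and lower it.

```bash
python3 -m pendant '[[1,0.0003,-0.0015,0.02,0,0,-0.002],[1,0,0,0.025,0,0,0],[1,0,0,0.012,0,0,0],[1,0,0,0,0,0,0],[1,0,0,0,0,0,0],[1,0,0,0,0,0,0]]'
python3 go.py 518.5 90.3 72 -6.8
python3 - <<'E'
from front import *
face('n-28',-45,-15,-54,-2,95,118);face('n28',-45,-15,2,54,95,118);face('n84',-45,-15,58,106,95,118)
face('held',-45,-15,-112,-57,98,122)
E
```

```text
t: 31.95
eef_pos: [0.5188, 0.0904, 0.0831]
orientation: [0.748, 0.664, 0.001, 0.0]
ft_force: [-0.4, 0.1, -2.9]
width: 0.0354
t 31.95 pos [518.8  90.4  83.1] jaw -6.8 w 35.4 F [-0.4  0.1 -2.9]
turn(tool rotvec) [ 0.002 -0.     0.   ]
shift now [-0.2 -0.3 11.1] after turn [-0.2 -0.3 11.1]
n-28 54 face x -28.4 med -28.4 yaw -1.5  y range [-50.3  -5.1] mid -27.7
n28 54 face x -28.7 med -28.7 yaw 1.1  y range [ 7.6 51.8] mid 29.7
n84 55 face x -28.7 med -28.4 yaw -2.1  y range [ 62.5 105.1] mid 83.8
held 28 face x -26.7 med -28.5 yaw 1.7  y range [-101.8  -60.1] mid -81.0
```

```bash
python3 -m pendant '[[1,0,0,0.006,0,0,0],[1,0,0,0.004,0,0,0],[1,0,0,0.0015,0,0,0],[1,0,0,0,0,0,0]]'
python3 go.py 518.5 90.3 71.2 -6.8
```

```text
t: 32.5
eef_pos: [0.5179, 0.0904, 0.0711]
orientation: [0.748, 0.664, -0.0, -0.0]
ft_force: [-0.7, 0.0, 4.3]
width: 0.0353
t 32.5 pos [517.9  90.4  71.1] jaw -6.8 w 35.3 F [-0.7  0.   4.3]
turn(tool rotvec) [-0.001 -0.     0.   ]
shift now [ 0.   0.6 -0.1] after turn [ 0.   0.6 -0.1]
```

```bash
python3 -m pendant '[[0.6,0,0,0,0,0,0],[0.3,0,0,0,0,0,0],[0,0,0,0,0,0,0],[0,0,0,0,0,0,0],[0,0,0,0,0,0,0],[0,0,0,-0.03,0,0,0],[0,0,0,-0.05,0,0,0],[0,0,0,-0.06,0,0,0],[0,-0.05,-0.01,-0.02,0,0,0],[0,-0.05,-0.01,0,0,0,0],[0,-0.05,-0.01,0,0,0,0],[0,-0.05,-0.01,0,0,0,0],[0,0,0,0,0,0,0],[0,0,0,0,0,0,0]]'
python3 held.py .112 .136 .45 .7 0 .3
python3 - <<'E'
from front import *
for n,y in(('w-72',-72),('w0',0),('w72',72)): face(n,55,80,y-34,y+34,60,115)
for n,y in(('n-84',-84),('n-28',-28),('n28',28),('n84',84)): face(n,-45,-15,y-25,y+25,95,118)
t=cv2.imread('pics/top_last.png')
cv2.imwrite('pics/fin.png',np.hstack([cv2.resize(im[130:230,240:340],(400,400)),cv2.resize(t[165:245,150:260],(400,400))]))
E
```

```text
t: 34.25
eef_pos: [0.455, -0.103, 0.2307]
orientation: [0.748, 0.664, 0.0, -0.0]
ft_force: [-0.0, 0.2, -0.7]
width: 0.0854
top 322 [629.6 232.9 124.1] [630.5 234. ] [62.6 35.7] 84.3
top 326 [620.6 163.  124.4] [621.5 163.9] [63.3 36.2] 83.3
top 319 [612.8  91.  124.5] [613.8  91.7] [63.1 36.2] 84.1
top 231 [536.3 255.4 124.4] [536.6 256.1] [46.5 34.8] 84.1
top 233 [528.8 200.9 124.7] [528.9 201.6] [47.  33.5] 83.3
top 229 [522.6 145.  124.6] [522.8 145.7] [46.9 33.4] 83.2
top 238 [516.9  90.4 124.7] [517.3  90.9] [46.1 35.6] 83.0
scene 120 [526.4  90.2 124.3] [522.8  90.1] [40.9 36.3] 88.3
scene 141 [530.9 143.8 124.7] [527.1 145.8] [44.3 39.4] 86.4
scene 143 [537.2 199.8 124.8] [534.2 200.1] [44.3 41.6] 84.6
scene 146 [545.2 255.4 125. ] [541.6 256.4] [44.1 40.4] 84.0
scene 198 [620.9  88.9 124.6] [618.6  88.7] [58.4 39.9] 81.8
scene 193 [628.8 161.  125.2] [624.9 161.5] [52.2 41.3] 86.6
scene 211 [638.8 232.4 124.9] [634.8 232.1] [58.1 38.4] 84.4
w-72 168 face x 67.6 med 67.6 yaw 0.7  y range [-99.  -39.3] mid -69.1
w0 169 face x 67.3 med 67.4 yaw 0.2  y range [-27.8  32.4] mid 2.3
w72 180 face x 67.7 med 67.7 yaw -0.1  y range [ 42.9 103.2] mid 73.1
n-84 51 face x -29.0 med -29.0 yaw -0.4  y range [-103.6  -60.2] mid -81.9
n-28 58 face x -28.6 med -28.5 yaw -0.0  y range [-50.3  -5.1] mid -27.7
n28 52 face x -29.3 med -29.2 yaw 0.3  y range [ 7.6 51.5] mid 29.6
n84 58 face x -28.7 med -28.1 yaw -3.2  y range [ 62.3 107.4] mid 84.9
```

View pics/fin.png

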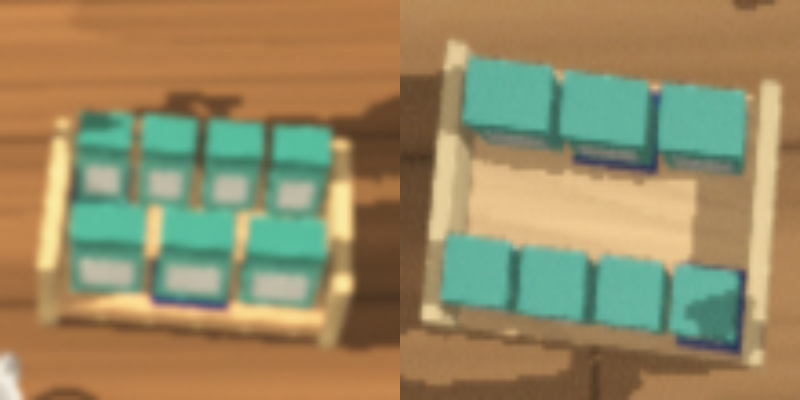

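Both tins are in place. The picture shows the shelf full and square, with each row in line: wide tin at (195,250) left and (607,115) right, narrow tin at (105,160) left and (707,300) right. They measure within about 1 mm of the places their neighbours imply, so I hand the job in.

```bash
python3 -c "
from workcell import bot; print(bot.close_job())"
```

```text
the job is handed in; nothing more can be done
None
```

Both tins from the rack are now on the shelf, each standing upright on its own pad with a broad face to the front. I gripped each tin by its narrow sides in the rack and set it down on the table. I then gripped it again by the broad faces and lowered it into its gap. The job was handed in at about 34 s, against the limit of 72 s.

**Last checks:**
- **In line:** the front face of each placed tin lies within about 0.5 mm of its neighbours'.
- **Spacing along the row:** the top camera puts each tin within about 1 mm of the middle of its place. The scene camera puts the narrow one about 1.5–2 mm off, towards its neighbour.
- **Square:** yaw is within about 1° of the shelf.
- **Upright:** the tops measure about 124–125 mm up, matching the neighbours.
- **Neighbours:** the five other tins on the shelf measure as before, to within measuring noise.
- **Force:** the highest reading I saw was about 14 N, taken at the end of each set of moves.

**Disagreement:** the two cameras differ by about 3–5 mm in absolute x, so I lined the tins up against their neighbours instead of relying on absolute positions.

**Not re-measured:** I did not check the mug, jar and bowl again at the end. The arm only passed well above them and showed no sign of contact.

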